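# Lock the loose stud of a gearbox inspection cover

## Robot

A 6-joint arm with a two-finger parallel gripper is mounted at the origin on the work surface. World frame = base frame: x ahead of the robot, y to its left, z up, the work surface at z = 0. Lengths are in m, angles in degrees, forces in N, time in s.
With the tool pointing down it reaches from about 0.35 to 0.8 m from the base axis. Payload 7.3 kg.
Tool frame: the origin (TCP) lies on the mounting face of the last link; the fingertips stand 173 mm ahead of it and the grasp point (between the pads) lies 155 mm ahead of it; z points along the fingers, y is the line along which they close (so a half turn about z gives the same grasp; the last joint's range is limited). The gripper opens to 85 mm and grips with 20 to 120 N. Pads are 22 mm wide; open, the fingers measure 114 mm over their backs; the gripper's body (76 mm by 85 mm) begins 54 mm behind the grasp point. The pads swing forward as they close: fully open they stand 13 mm farther back than shut.
Start: joints at [67.265, 19.595, 87.324, -0, 73.075, -8.365], TCP at [0.13, 0.509, 0.405] pointing down, gripper open.
Joint ranges: [-145.02, 145.02], [-44.19, 115.74], [2.07, 154.8], [-57.11, 237.11], [16.16, 152.29], [-177.93, 177.93]. Speed limits (degrees/s): [147.25, 147.25, 180, 180, 180, 180].

## Interface

Orientations are given as [roll, pitch, yaw] about the fixed x, y, z axes, in that order (R = Rz(yaw) Ry(pitch) Rx(roll)).
In Python, from workcell import manip, cams gives the robot as it stands. The module is installed in compiled form; this text tells all that it offers.
- The arm moves only by the tool jog_arm, never from a script. Its argument "motion" is a list of rows, each a list of 7 numbers: the turn, a rotation vector about the tool's x, y, z in degrees, then the shift along the tool's x, y, z in cm, then the finger opening in cm, from 0 to 8.54. In form: [[ax, ay, az, tx, ty, tz, grip], ...]. A call has 1 to 20 rows; each row shifts and turns the commanded pose from where the row before left it, along the tool's axes as they then stand; what a row does not reach is not made up. A row lasts 1/10 s, in which the tool goes at most 50 mm and 8.59 degrees, less where a joint would pass 70% of its speed; a pose out of reach is approached as far as the arm can. A call is refused whole if a number of a shift passes 5 or a number of a turn 8.59, either way. A call with a gripper value outside its range is refused whole. The fingers move at their own pace and stop on an object; the grip force is fixed at half the most. Time passes only in rows, so rows that do not move let the fingers close. It gives the time, the measured TCP pose, the force, the opening and the grip force at its end, in the units of the state.
- manip.state(): the state, without advancing time (a new reading comes with each control period).
- cams.read_camera(name): name is "scene" or "side" or "wrist"; returns a dict with "image" (400x640x3 uint8, red, green, blue), "fx", "fy", "cx", "cy" (pixels), "rvec" (rotation vector, rad) and "tvec" (3), from world to camera coordinates, as OpenCV has them. Camera axes: x right, y down, z forward; pixel columns grow to the right and rows downward; lengths in m; the calibration is good to about 2 mm. A picture is of the moment at which its call begins. There is no depth.
- manip.finish_job(): hands the job in; it is judged then, once.
The state is a dict: "t": time; "joint_positions": joint angles; "qvel": joint speeds; "joint_efforts": joint torques, N m; "tool_pos": TCP position; "tool_rot": TCP orientation; "contact_force": force on the tool from outside, world axes, zero at the start; "torque": the same for the moment, N m; "opening": opening from 0.0 (shut) to 1.0 (fully open); "gripper_force": force on a finger pad.
Only numpy, scipy, OpenCV 4.12 (cv2) and the standard library are available. Lean on these libraries where they do the work, as an engineer would, in place of code of your own. Each camera call takes 0.05 s, during which the arm holds its last target. There are 200 camera calls.

## Task

The inspection cover of the training gearbox is held by two winged quarter-turn studs; one is locked, the other is still open: it stands higher and its wing lies across the cover. Push the open stud in against its spring and turn it clockwise, seen from above, as far as it goes, then let go so that it springs up a little into its catch and stays locked. Leave the other stud locked.

Things in the scene. Friction and masses are not known exactly. Their poses are not given: they have to be found in the camera images.
- open_wing (a point): centre (half-way up) of the wing of the OPEN stud, on its upright axis; moves with it. The wing is a dark steel bar 44 mm long (own y axis), 12 mm thick (x), 28 mm high (z), on a stem 11 mm in diameter. Its underside is 27 mm above the flat cover when open, 12 mm fully pushed in. Grasp it from above across its thickness
- open_press (a joint): how far the OPEN stud is pushed down, m: 0 = standing out, 0.015 = hard stop. Spring: 6 N at 0, 14 N at the stop. It must be pushed in at least 0.011 (aim at 0.013) and held there to turn more than about 0.2 rad; locked and let go it rests at about 0.008
- open_turn (a joint): turn of the OPEN stud, rad, growing clockwise seen from above: starts at 0 to 0.15 (wing across the cover), stop at 1.5 (wing along the cover). Let go beyond about 1.3 it rises into its catch, which keeps it from turning back; let go well short of that it does not lock
- locked_turn (a joint): turn of the other, LOCKED stud, rad: 1.5 = locked; leave it so. Same make, 150 mm from the open one along the cover (either end), 8 mm lower, wing along the cover. The grey gearbox, 185 x 290 mm, is fixed to the bench, place and heading varied; its cover's top is 86 mm above the bench

How it is judged:
By the outcome, as a careful person would: the job done as asked, in the order asked, and still so for the second after the job is handed in, with the robot touching nothing.
It also fails if it takes over 32 s, if anything falls off the work surface, if the arm or the gripper's body presses on something with over 40 N, if the wrist force passes 120 N, or if a joint passes its speed limit or range.

## Working session

There is one attempt and no reset: what is moved stays moved. The work goes in short steps, Python scripts to look and compute and a tool call to move; the robot and the scene stay as the last step left them, time stands still between calls to the robot, and variables do not carry over. Pictures are saved under pics/ and viewed, at most 10 in all, crops included, and the job is handed in when it is done.

Besides the shell and the picture viewer there is one more tool, called after "Call:" as name(argument=value, ...) on one line, values as JSON. jog_arm: Moves the arm, as the interface text tells. Its arguments: {"type":"object","properties":{"motion":{"type":"array","items":{"type":"array","items":{"type":"number"}}}},"required":["motion"]}

```bash
mkdir -p pics; python3 - <<'E'
from workcell import manip,cams
import cv2,pickle,numpy as np
s=manip.state();print(s)
d={}
for n in("scene","side","wrist"):
    c=cams.read_camera(n);d[n]=c
    cv2.imwrite(f"pics/{n}0.png",c["image"][...,::-1])
    R=cv2.Rodrigues(np.array(c["rvec"]))[0];print(n,c["fx"],-R.T@np.array(c["tvec"]),R[2])
pickle.dump(d,open("c0.pkl","wb"))
E
```

```text
{'t': 0.0, 'joint_positions': array([ 6.72647771e+01,  1.96359159e+01,  8.73767363e+01,  5.58059135e-04,
        7.30744942e+01, -8.36399432e+00]), 'qvel': array([-0.01391603,  0.08655162,  0.00206597, -0.05006402, -0.00691952,
       -0.01338733]), 'joint_efforts': array([-7.52740252e-04, -4.33658731e+01, -2.46017951e+01, -1.15897260e-04,
        7.66807672e-03,  1.10221754e-05]), 'tool_pos': array([0.13022087, 0.50845478, 0.40403348]), 'tool_rot': array([-1.79913858e+02, -1.32043946e-02,  1.65628599e+02]), 'contact_force': array([ 0.04769602, -0.08926046, -0.03065125]), 'torque': array([0.05559237, 0.01821545, 0.01218806]), 'gripper_force': 0.0, 'opening': 1.0050946016546172}
scene 409.3952042485231 [1.10506072 0.22451105 0.49963453] [-0.79834491 -0.26591581 -0.54030935]
side 392.729041694962 [ 0.50683076 -0.4272682   0.55110899] [ 0.12587777  0.74721872 -0.65254806]
wrist 355.66285552243176 [0.06393848 0.52527404 0.37281252] [ 0.26575154 -0.06950976 -0.96153238]
```

View pics/scene0.png

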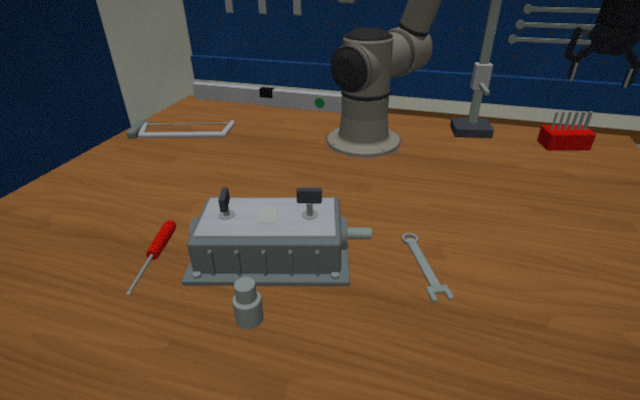

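View pics/wrist0.png

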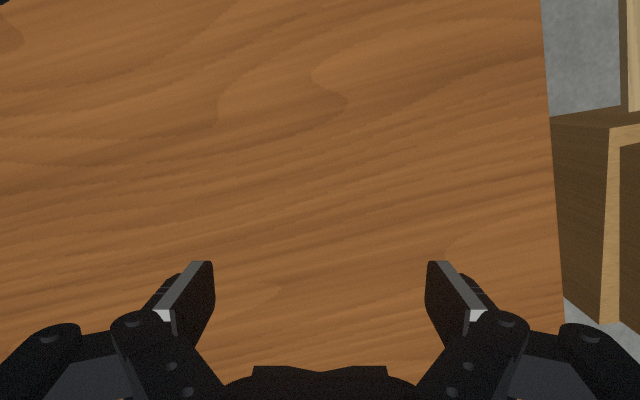

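View pics/side0.png

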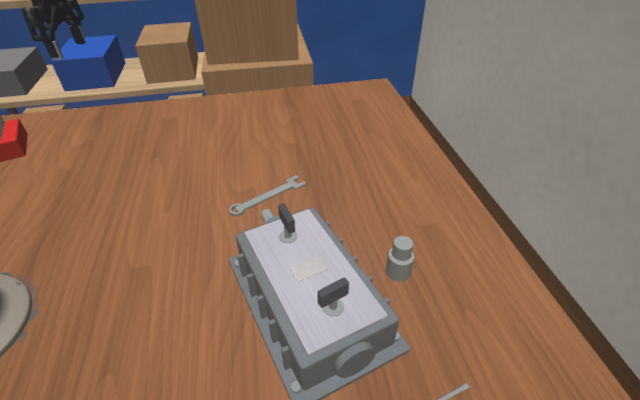

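Side view: near wing at (333,292) lies across the cover and is the open stud; the far one at (287,218) lies along it and is locked. In the scene view these are (224,200) and (309,195). The wrist camera sees only bench.

```bash
cat > h.py <<'E'
import cv2,numpy as np
def P(c): return cv2.Rodrigues(np.array(c["rvec"],float))[0],np.array(c["tvec"],float).ravel()
def K(c): return np.array([[c["fx"],0,c["cx"]],[0,c["fy"],c["cy"]],[0,0,1]])
def onplane(c,uv,z):
    R,t=P(c);o=-R.T@t;d=R.T@np.linalg.inv(K(c))@np.array([*uv,1.]);return o+d*(z-o[2])/d[2]
def tri(c1,u1,c2,u2):
    M=[K(c)@np.column_stack(P(c)) for c in(c1,c2)]
    X=cv2.triangulatePoints(M[0],M[1],np.array(u1,float).reshape(2,1),np.array(u2,float).reshape(2,1)).ravel();return X[:3]/X[3]
def proj(c,X): return cv2.projectPoints(np.array(X,float).reshape(-1,3),np.array(c["rvec"],float),np.array(c["tvec"],float),K(c),None)[0].reshape(-1,2)
def blobs(c,box,thr=75):
    x0,y0,x1,y1=box;g=c["image"].max(2)[y0:y1,x0:x1]
    m=(g<thr).astype(np.uint8);n,l,s,ce=cv2.connectedComponentsWithStats(m)
    return [(s[i,4],s[i,:4]+[x0,y0,0,0],ce[i]+[x0,y0],cv2.minAreaRect(np.argwhere(l==i)[:,::-1].astype(np.float32)+np.float32([x0,y0]))) for i in range(1,n) if s[i,4]>60]
E
python3 - <<'E'
import pickle;from h import *
d=pickle.load(open("c0.pkl","rb"));sc,si=d["scene"],d["side"]
for nm,b in(("scene",(205,175,335,222)),("side",(265,195,360,312))):
    for x in blobs(d[nm],b): print(nm,x)
a=cv2.resize(sc["image"][170:230,190:350],None,fx=5,fy=5,interpolation=2)
b=cv2.resize(si["image"][195:325,255:375],None,fx=5,fy=4,interpolation=2)[:,:600]
cv2.imwrite("pics/z.png",np.vstack([a,])[...,::-1]);cv2.imwrite("pics/z2.png",b[...,::-1])
E
```

```text
scene (np.int32(205), array([219, 188,  11,  27]), array([224.02926829, 200.40487805]), ((223.8268585205078, 200.77041625976562), (9.980525970458984, 25.88698959350586), 3.5763344764709473))
scene (np.int32(362), array([297, 188,  25,  16]), array([308.83149171, 195.15745856]), ((309.0, 195.5), (15.0, 24.0), 90.0))
side (np.int32(131), array([279, 208,  16,  25]), array([287.1221374 , 222.96183206]), ((286.59552001953125, 219.17514038085938), (26.89552879333496, 9.497234344482422), 61.38954162597656))
side (np.int32(273), array([319, 284,  29,  23]), array([333.18681319, 295.84249084]), ((333.8534851074219, 295.4913635253906), (10.767128944396973, 33.22053527832031), 66.80140686035156))
```

View pics/z.png

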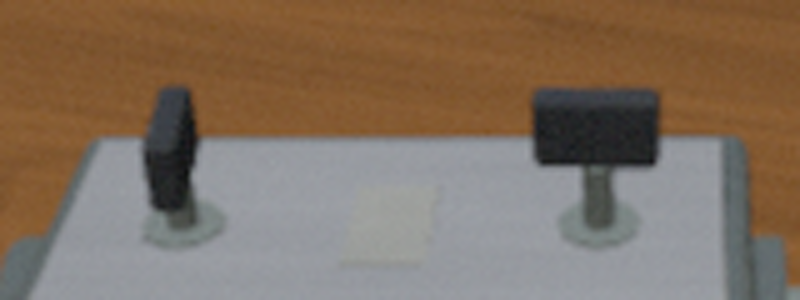

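View pics/z2.png

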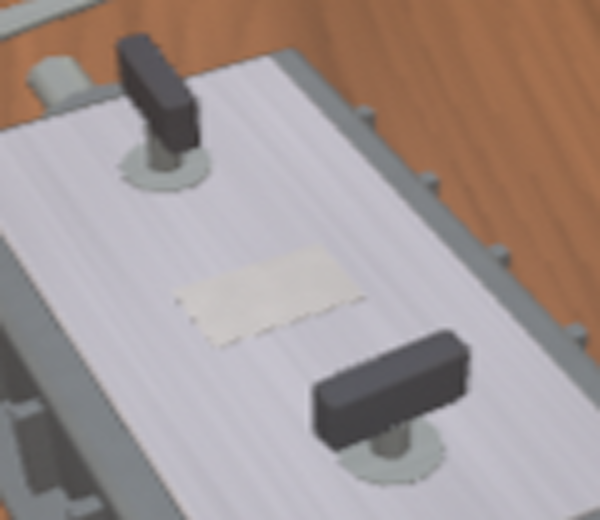

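The zooms show the left (scene) / near (side) wing across the cover and the other along it. The outline centres are: open (224,199.8) / (333.3,292.5), locked (309.4,195.4) / (286.8,218.1).

```bash
python3 - <<'E'
import pickle;from h import *
d=pickle.load(open("c0.pkl","rb"));sc,si=d["scene"],d["side"]
o=tri(sc,(224,199.8),si,(333.3,292.5));l=tri(sc,(309.4,195.4),si,(286.8,218.1))
print(o,l,np.linalg.norm((o-l)[:2]),np.degrees(np.arctan2(*(l-o)[1::-1])), "expect z .127 .119")
f=lambda u,v:(255+u/5,195+v/4)
# base washers on cover (z .086)
for n,u,v in(("open base",392,452),("locked base",165,165)): print(n,onplane(si,f(u,v),.088))
print("scene bases",onplane(sc,(190+183/5,170+224/5),.088),onplane(sc,(190+599/5,170+223/5),.088))
# wing top long edge, open (z .141) and locked(.133)
for n,a,b,z in(("open",(315,385),(448,331),.141),("open",(333,402),(468,348),.141),("lock",(118,42),(165,108),.133)):
    A,B=onplane(si,f(*a),z),onplane(si,f(*b),z);print(n,A,B,np.linalg.norm(A-B),np.degrees(np.arctan2(*(B-A)[1::-1])))
E
```

```text
[ 0.57806129 -0.12518457  0.11750111] [0.53489671 0.01889734 0.12614564] 0.15040869909470836 106.67735543376001 expect z .127 .119
open base [ 0.57776881 -0.12938026  0.088     ]
locked base [0.53425962 0.01580058 0.088     ]
scene bases [ 0.58095873 -0.1228153   0.088     ] [0.53755808 0.01983299 0.088     ]
open [ 0.55592151 -0.13616929  0.141     ] [ 0.59343348 -0.12228251  0.141     ] 0.03999988080876248 20.314357586541952
open [ 0.55913296 -0.14322574  0.141     ] [ 0.59685974 -0.12979386  0.141     ] 0.04004653419854933 19.597272791528187
lock [0.5254696  0.04260187 0.133     ] [0.53539686 0.00232378 0.133     ] 0.041483434363073675 -76.15436804176547
```

Heights and wing directions seem to contradict each other, so I'll check by projecting both hypotheses before moving.

```bash
python3 - <<'E'
import pickle;from h import *
d=pickle.load(open("c0.pkl","rb"));sc,si=d["scene"],d["side"]
def box(x,y,zc,yaw):
    a=np.radians(yaw);u=np.array([np.cos(a),np.sin(a),0]);v=np.array([-u[1],u[0],0])
    return [np.array([x,y,zc])+i*.022*u+j*.006*v+k*np.array([0,0,.014]) for i in(-1,1) for j in(-1,1) for k in(-1,1)]
for n,x,y,yaw in(("near",.578,-.125,18),("far",.535,.019,106)):
  for zc in(.127,.119):
    for cn,c in(("scene",sc),("side",si)):
      p=proj(c,box(x,y,zc,yaw)+[[x,y,.088]]);print(n,zc,cn,p[:8].min(0).round(1),p[:8].max(0).round(1),"base",p[8].round(1))
for cn in("scene","side"):
  b=(205,175,335,222) if cn=="scene" else (265,195,360,312)
  for x in blobs(d[cn],b,95): print(cn,x[1][:2],x[1][:2]+x[1][2:])
# cover outline in the side view
g=cv2.cvtColor(si["image"],cv2.COLOR_RGB2HSV);m=((g[...,1]<45)&(g[...,2]>140)).astype(np.uint8)
m[:, 410:]=0; m[:200]=0
ct=max(cv2.findContours(m,0,2)[0],key=cv2.contourArea);q=cv2.approxPolyDP(cv2.convexHull(ct),8,True)[:,0]
for p in q: print(p,onplane(si,p,.086).round(3))
E
```

```text
near 0.127 scene [216.1 182. ] [230.  208.9] base [226.3 213.7]
near 0.127 side [316.  271.4] [350.4 304.7] base [332.9 305.2]
near 0.119 scene [216.8 185.9] [230.6 212.8] base [226.3 213.7]
near 0.119 side [316.1 275.2] [350.2 308.2] base [332.9 305.2]
far 0.127 scene [296.  186.4] [322.1 203.9] base [309.8 213.8]
far 0.127 side [277.  201.3] [296.4 234. ] base [288.2 234.8]
far 0.119 scene [296.2 190.4] [322.1 207.7] base [309.8 213.8]
far 0.119 side [277.4 205.1] [296.6 237.6] base [288.2 234.8]
scene [219 187] [230 216]
scene [296 188] [322 216]
side [279 204] [295 234]
side [318 279] [349 307]
[306 209] [0.574 0.077 0.086]
[387 314] [ 0.647 -0.151  0.086]
[309 354] [ 0.534 -0.187  0.086]
[244 232] [0.464 0.042 0.086]
```

The heights, measured relative to each stud's base in both views, agree. The far stud (0.535, 0.019) stands at 0.127 and is the high, sprung-out one. The near one sits 8 mm lower, in its catch. The angles agree too: the near wing, at about 20°, is 86° (1.5 rad) clockwise of the stud line. So by geometry the far stud is open, even though the text's "across" suggests the other. I'll move above it and check with the wrist camera.

Call:
jog_arm(motion=[[0, 0, 0, -3.2, -2.35, 0, 8.5], [0, 0, 0, -3.2, -2.35, 0, 8.5], [0, 0, 0, -3.2, -2.35, 0, 8.5], [0, 0, 0, -3.2, -2.35, 0, 8.5], [0, 0, 0, -3.2, -2.35, 0, 8.5], [0, 0, 0, -3.2, -2.35, 0, 8.5], [0, 0, 0, -3.2, -2.35, 0, 8.5], [0, 0, 0, -3.2, -2.35, 0, 8.5], [0, 0, 0, -3.2, -2.35, 0, 8.5], [0, 0, 0, -3.2, -2.35, 0, 8.5], [0, 0, 0, -3.2, -2.35, 0, 8.5], [0, 0, 0, -3.2, -2.35, 0, 8.5], [0, 0, 0, -3.2, -2.35, 0, 8.5], [0, 0, 0, -3.2, -2.35, 0, 8.5], [0, 0, 0, -3.2, -2.35, 0, 8.5], [0, 0, 0, -3.2, -2.35, 0, 8.5]])

```text
t: 1.75
tool_pos: [0.5337, 0.0158, 0.4044]
tool_rot: [180.0, -0.0, 165.6]
contact_force: [0.9, 1.2, 0.6]
opening: 0.992
gripper_force: 0.0
```

Call:
jog_arm(motion=[[0, 0, 7.7, 0, 0, 0, 8.5], [0, 0, 7.7, 0, 0, 0, 8.5], [0, 0, 7.7, 0, 0, 0, 8.5], [0, 0, 7.7, 0, 0, 0, 8.5], [0, 0, 7.7, 0, 0, 0, 8.5], [0, 0, 7.7, 0, 0, 0, 8.5], [0, 0, 7.7, 0, 0, 0, 8.5], [0, 0, 7.7, 0, 0, 0, 8.5], [0, 0, 0, 0, 0, 0, 8.5], [0, 0, 0, 0, 0, 0, 8.5]])

```text
t: 2.75
tool_pos: [0.5329, 0.0173, 0.4045]
tool_rot: [-180.0, -0.0, 104.2]
contact_force: [-0.5, 0.8, -0.1]
opening: 0.993
gripper_force: 0.0
```

```bash
python3 - <<'E'
from workcell import manip,cams
from h import *
import pickle
s=manip.state();print(s["t"],s["tool_pos"],s["tool_rot"],s["joint_positions"])
c=cams.read_camera("wrist");pickle.dump(c,open("w1.pkl","wb"))
cv2.imwrite("pics/w1.png",c["image"][...,::-1])
R,t=P(c);print(-R.T@t,proj(c,[[.535,.019,.141],[.578,-.125,.133]]))
E
```

```text
2.75 [0.53289037 0.01728529 0.40448803] [-1.79975091e+02 -1.43277130e-02  1.04235873e+02] [-6.38187276e+00  2.04714303e+01  8.60524935e+01  4.83806664e-03
  7.35044348e+01 -2.06191233e+01]
[0.51680437 0.08419185 0.37321354] [[321.5855766  205.44141996]
 [328.73501998 379.04696711]]
```

View pics/w1.png

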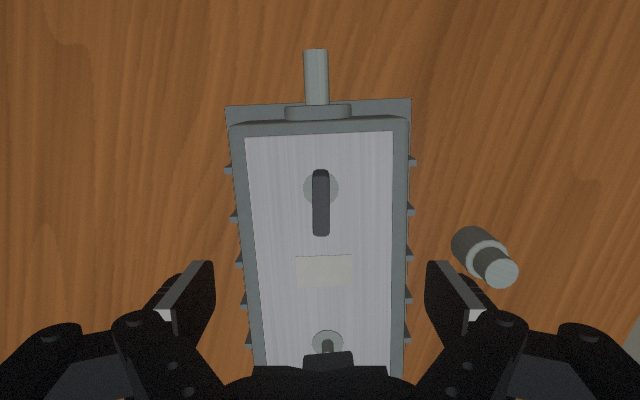

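The wrist view shows the wing at columns 312–330, rows 169–236, pointing almost straight along the image. The other stud, at (328,345), has its wing across the cover and is partly hidden. Now to refine.

```bash
python3 - <<'E'
import pickle;from h import *
c=pickle.load(open("w1.pkl","rb"))
g=c["image"].max(2)
print(g[165:242:4,321], g[225,306:336], g[200,306:336])
for th in(75,90):
  for b in blobs(c,(290,150,350,250),th): print(b)
# wing edges at several rows -> top face axis (rows 190..232 belong to top face)
L=[];
for r in range(186,233,3):
    k=np.where(g[r,300:345]<95)[0]+300; L.append((r,k.min(),k.max(),(k.min()+k.max())/2))
L=np.array(L);print(L[::3])
p=np.polyfit(L[:,0],L[:,3],1)
for z in(.141,.133):
  A=[onplane(c,(np.polyval(p,r),r),z) for r in(180,235.5)]
  print(z,A,np.linalg.norm(A[1]-A[0]),np.degrees(np.arctan2(*(A[0]-A[1])[1::-1])))
  w=onplane(c,(L[-3,1]-.5,L[-3,0]),z)-onplane(c,(L[-3,2]+.5,L[-3,0]),z);print("thick",np.linalg.norm(w))
# cover edges (long) direction
for rr in(150,300):
  k=np.where((g[rr]>150))[0];k=k[(k>225)&(k<410)];print(rr,onplane(c,(k.min(),rr),.086),onplane(c,(k.max(),rr),.086))
E
```

```text
[152  72  49  75  72  74  80  76  77  76  77  75  79  75  71  73  79  77
 154 152] [153 152 155 154 154 157 101  69  72  74  75  77  73  73  79  73  75  80
  76  78  78  75  72  75 156 155 155 155 155 156] [151 139 128 128 128 127  65  70  71  76  75  75  71  79  77  74  78  79
  77  80  76  76  66  68 128 130 130 128 150 157]
(np.int32(472), array([312, 169,  18,  66]), array([319.30932203, 191.71398305]), ((320.5, 201.5), (65.0, 17.0), 90.0))
(np.int32(1141), array([312, 169,  18,  67]), array([320.66958808, 201.98071867]), ((320.5, 202.0), (66.0, 17.0), 90.0))
[[186.  312.  329.  320.5]
 [195.  312.  329.  320.5]
 [204.  312.  329.  320.5]
 [213.  313.  329.  321. ]
 [222.  313.  329.  321. ]
 [231.  313.  329.  321. ]]
0.141 [array([0.52978626, 0.03589577, 0.141     ]), array([ 0.5401397 , -0.00220548,  0.141     ])] 0.03948288909435394 105.2021741048421
thick 0.01174542816033214
0.133 [array([0.5302335 , 0.03423191, 0.133     ]), array([ 0.54094362, -0.00518196,  0.133     ])] 0.0408431160609489 105.20217410484217
thick 0.012150070487283103
150 [0.46878422 0.03358974 0.086     ] [0.58115585 0.06219469 0.086     ]
300 [ 0.5090113  -0.09665221  0.086     ] [ 0.62193438 -0.06793516  0.086     ]
```

Wing axis centre (0.534, 0.019), direction 105.2°. The cover runs at 107.2°, so turn ≈ 0.035, within the open range. Descending and closing.

Call:
jog_arm(motion=[[0, 0, -1, 0.13, 0.2, 2.4, 8.5], [0, 0, 0, 0, 0, 2.4, 8.5], [0, 0, 0, 0, 0, 2.4, 5], [0, 0, 0, 0, 0, 2.4, 4], [0, 0, 0, 0, 0, 1.5, 4], [0, 0, 0, 0, 0, 1, 4], [0, 0, 0, 0, 0, 0, 4], [0, 0, 0, 0, 0, 0, 4], [0, 0, 0, 0, 0, 0, 4]])

```text
t: 3.7
tool_pos: [0.5349, 0.019, 0.2847]
tool_rot: [179.9, 0.0, 105.1]
contact_force: [0.0, 0.1, 0.3]
opening: 0.464
gripper_force: 0.0
```

```bash
python3 - <<'E'
from workcell import manip,cams
from h import *
s=manip.state();print(s["t"],s["tool_pos"],s["tool_rot"],s["contact_force"])
a=cams.read_camera("wrist")["image"][150:400,200:440];b=cams.read_camera("side")["image"][130:330,200:400]
cv2.imwrite("pics/g1.png",np.hstack([cv2.resize(a,(390,400)),cv2.resize(b,(400,400))])[...,::-1])
E
```

```text
3.7 [0.53490505 0.01901515 0.28467923] [1.79895747e+02 3.50866469e-02 1.05055919e+02] [0.01802891 0.09629251 0.33426685]
```

View pics/g1.png

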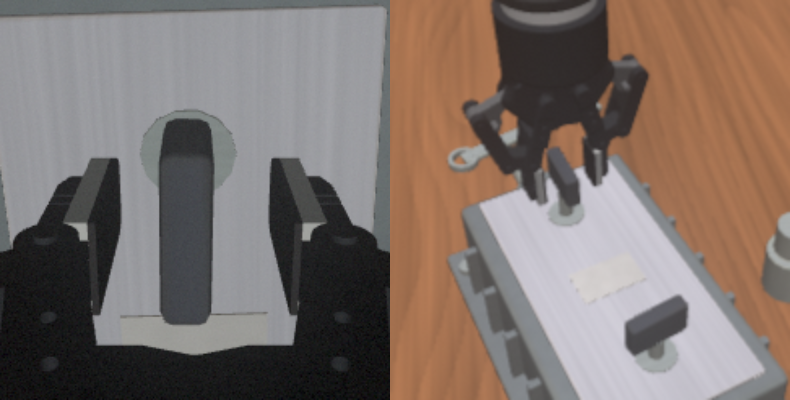

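The wing stands centred between the pads, at about column 187 of the gap 120–272. Closing.

Call:
jog_arm(motion=[[0, 0, 0, 0, 0, 0, 2], [0, 0, 0, 0, 0, 0.2, 0.8], [0, 0, 0, 0, 0, 0, 0.8], [0, 0, 0, 0, 0, 0, 0.3], [0, 0, 0, 0, 0, 0, 0], [0, 0, 0, 0, 0, 0, 0], [0, 0, 0, 0, 0, 0, 0], [0, 0, 0, 0, 0, 0, 0]])

```text
t: 4.6
tool_pos: [0.5339, 0.0188, 0.282]
tool_rot: [-179.9, 0.0, 105.0]
contact_force: [-5.2, -2.8, 6.3]
opening: 0.129
gripper_force: 60.3
```

Call:
jog_arm(motion=[[0, 0, 0, 0, -0.1, 0.2, 0], [0, 0, 0, 0, 0, 0.3, 0], [0, 0, 0, 0, 0, 0.3, 0], [0, 0, 0, 0, 0, 0.3, 0], [0, 0, 0, 0, 0, 0.2, 0], [0, 0, 0, 0, 0, 0, 0], [0, 0, 0, 0, 0, 0, 0]])

```text
t: 5.3
tool_pos: [0.5334, 0.0187, 0.27]
tool_rot: [180.0, 0.0, 105.0]
contact_force: [-5.3, -1.1, 11.9]
opening: 0.133
gripper_force: 61.3
```

Call:
jog_arm(motion=[[0, 0, 0, 0, -0.1, 0.1, 0], [0, 0, 0, 0, 0, 0, 0], [0, 0, 4, 0, 0, 0, 0], [0, 0, 4, 0, 0, 0, 0], [0, 0, 4, 0, 0, 0, 0], [0, 0, 4, 0, 0, 0, 0], [0, 0, 4, 0, 0, 0, 0], [0, 0, 0, 0, 0, 0, 0]])

```text
t: 6.1
tool_pos: [0.5331, 0.0186, 0.2695]
tool_rot: [179.8, -0.0, 84.9]
contact_force: [-2.0, -0.2, 13.0]
opening: 0.132
gripper_force: 61.3
```

```bash
python3 - <<'E'
from workcell import manip
s=manip.state();print(s["tool_pos"],s["tool_rot"],s["contact_force"],s["torque"])
E
```

```text
[0.53306268 0.01858146 0.26954565] [ 1.79811656e+02 -1.10322456e-02  8.49215640e+01] [-1.99337232 -0.24854325 13.02662802] [ 0.10366148  0.39304627 -0.0221542 ]
```

It turned past 0.2 rad freely, with no blocking torque, so this is the open stud. Continuing.

Call:
jog_arm(motion=[[0, 0, 5, 0, 0, 0, 0], [0, 0, 5, 0, 0, 0, 0], [0, 0, 5, 0, 0, 0, 0], [0, 0, 5, 0, 0, 0, 0], [0, 0, 5, 0, 0, 0, 0], [0, 0, 5, 0, 0, 0, 0], [0, 0, 5, 0, 0, 0, 0], [0, 0, 5, 0, 0, 0, 0], [0, 0, 5, 0, 0, 0, 0], [0, 0, 5, 0, 0, 0, 0], [0, 0, 5, 0, 0, 0, 0], [0, 0, 4, 0, 0, 0, 0], [0, 0, 0, 0, 0, 0, 0]])

```text
t: 7.4
tool_pos: [0.5333, 0.0183, 0.2697]
tool_rot: [179.9, -0.2, 25.9]
contact_force: [-0.8, -1.7, 12.6]
opening: 0.134
gripper_force: 61.3
```

```bash
python3 - <<'E'
from workcell import manip
s=manip.state();print(s["tool_pos"],s["tool_rot"],s["contact_force"],s["torque"])
E
```

```text
[0.53330185 0.01827272 0.26966367] [179.85285117  -0.18985182  25.92532585] [-0.78811316 -1.72219177 12.61208213] [-0.30523921  0.36839413  0.00403706]
```

Call:
jog_arm(motion=[[0, 0, 3, 0, 0, 0, 0], [0, 0, 2, 0, 0, 0, 0], [0, 0, 2, 0, 0, 0, 0], [0, 0, 1, 0, 0, 0, 0], [0, 0, 0, 0, 0, 0, 0], [0, 0, 0, 0, 0, 0, 0]])

```text
t: 8.0
tool_pos: [0.5333, 0.0184, 0.2696]
tool_rot: [179.8, -0.2, 18.3]
contact_force: [-1.2, -1.3, 12.2]
opening: 0.132
gripper_force: 73.0
```

```bash
python3 - <<'E'
from workcell import manip
s=manip.state();print(s["tool_pos"],s["tool_rot"],s["contact_force"],s["torque"])
E
```

```text
[0.53327659 0.01842268 0.26964912] [ 1.79822653e+02 -1.79727239e-01  1.82592448e+01] [-1.24003991 -1.28646506 12.22859718] [-0.34293867  0.38761221  1.45635717]
```

The stop is reached, with 1.5 N·m of torque. Letting it rise, then releasing and retreating.

Call:
jog_arm(motion=[[0, 0, 0, 0, 0, -0.2, 0], [0, 0, 0, 0, 0, -0.2, 0], [0, 0, 0, 0, 0, -0.1, 0], [0, 0, 0, 0, 0, 0, 1.5], [0, 0, 0, 0, 0, 0, 4], [0, 0, 0, 0, 0, 0, 4], [0, 0, 0, 0, 0, 0, 4], [0, 0, 0, 0, 0, 0, 4], [0, 0, 0, 0, 0, -2, 4], [0, 0, 0, 0, 0, -3, 4], [0, 0, 0, 0, 0, -4, 4], [0, 0, 0, 0, 0, -4, 4], [0, 0, 0, 0, 0, -4, 4], [0, 0, 0, 0, 0, 0, 4], [0, 0, 0, 0, 0, 0, 4]])

```text
t: 9.5
tool_pos: [0.5325, 0.0185, 0.4432]
tool_rot: [180.0, -0.1, 18.0]
contact_force: [-0.1, -0.6, -0.7]
opening: 0.467
gripper_force: 0.0
```

```bash
python3 - <<'E'
from workcell import manip,cams
from h import *
s=manip.state();print(s["t"],s["tool_pos"],s["contact_force"])
sc=cams.read_camera("scene");si=cams.read_camera("side")
for c,b in((sc,(205,175,335,222)),(si,(265,195,360,312))):
  for x in blobs(c,b,95): print(x[1][:2],x[1][:2]+x[1][2:])
a=cv2.resize(sc["image"][170:230,190:350],None,fx=4,fy=4,interpolation=2);b=cv2.resize(si["image"][195:325,235:395],None,fx=4,fy=2.6,interpolation=2)
cv2.imwrite("pics/end.png",np.vstack([a,b])[...,::-1])
E
```

```text
9.5 [0.53250503 0.01852667 0.44324736] [-0.12052254 -0.63453168 -0.67318073]
[219 187] [230 216]
[306 187] [313 216]
[273 211] [300 234]
[318 282] [349 307]
```

View pics/end.png

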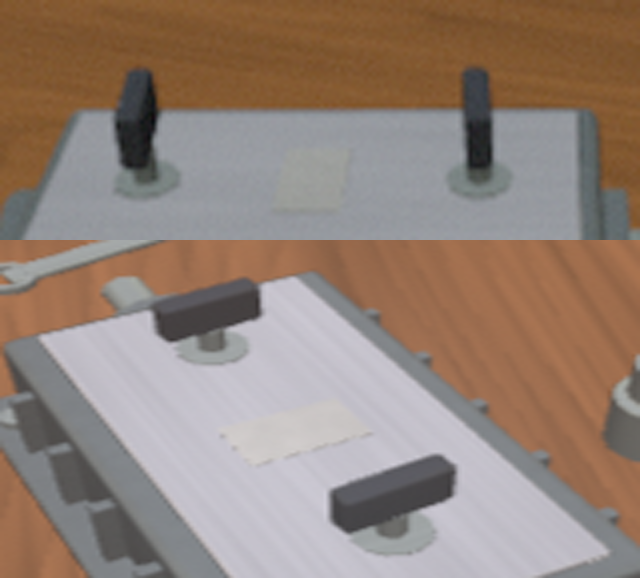

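Both wings now stand parallel and equally high: tops at row 187 in the scene view, both across the short side, with the same stem length. The turned stud has locked, the other is unchanged, and the gripper is clear of both.

```bash
python3 -c "
from workcell import manip
print(manip.finish_job())"
```

```text
the job is handed in; nothing more can be done
None
```

I pushed the open stud in, turned it clockwise to its stop and let it rise into its catch; pictures show it at the locked stud's height and angle, the other unmoved, and the job is handed in at about 9.6 s — note I picked the open stud by its height, since its wing lay along the cover rather than across as described, and it turned freely past 0.2 rad.

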